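# Seat the headphone amp on the rack tray

## Robot

A 7-joint arm with a two-finger parallel gripper is mounted at the origin on the work surface. World frame = base frame: x ahead of the robot, y to its left, z up, the work surface at z = 0. Lengths are in mm, angles in rad, forces in N, time in s.
With the tool pointing down it reaches from about 425 to 1025 mm from the base axis. Payload 9.4 kg.
Tool frame: the origin (TCP) lies midway between the tips of the shut fingers; the grasp point (between the pads) lies 19 mm behind it (robot.grasp_offset is the distance from the TCP to the grasp point, in mm); z points along the fingers, y is the line along which they close (so a half turn about z gives the same grasp; the last joint's range is limited). The gripper opens to 93 mm and grips with 3 to 60 N. Pads are 15 mm wide; open, the fingers measure 128 mm over their backs; the gripper's body (75 mm by 188 mm) begins 65 mm behind the grasp point.
Start: joints at [1.266, 0.599, -0.003, 1.599, 0.002, 0.943, -0.08], TCP at [163.72, -706.272, 218.618] pointing down, gripper open.
Joint ranges: [-2.57, 2.57], [-0.35, 1.97], [-1.29, 1.29], [0.11, 2.56], [-1.05, 4.19], [0.11, 1.86], [-2.63, 2.63]. Speed limits (rad/s): [2.22, 2.22, 3.01, 3.01, 3.14, 3.14, 3.14].

## Interface

Orientations are given as [roll, pitch, yaw] about the fixed x, y, z axes, in that order (R = Rz(yaw) Ry(pitch) Rx(roll)).
In Python, from workcell import robot gives the robot as it stands.
- The arm moves only by the tool move_arm, never from a script. Its argument "motion" is a list that holds one entry, the list of rows, each a list of 5 numbers: the shift along the tool's x, y, z in mm, then the turn about the tool's z in degrees, then the finger opening in mm, from 0 to 93. In form: [[[dx, dy, dz, turn, gripper], ...]]. A call has 1 to 12 rows; each row is the pose to reach, as a shift and turn from the pose commanded when the call began, along the tool's axes at that moment; what a row does not reach only later rows make up. A row lasts 1/10 s, in which the tool goes at most 50 mm and 8.59 degrees, less where a joint would pass 70% of its speed; a pose out of reach is approached as far as the arm can. A call with a gripper value outside its range is refused whole. The fingers move at their own pace and stop on an object; "newtons" is the grip in N (left out, the last holds). Time passes only in rows, so rows that repeat a pose let the fingers close. It gives the time, the measured TCP pose, the force, the opening and the grip force at its end, in the units of the state.
- robot.get_state(): the state, without advancing time (a new reading comes with each control period).
- robot.grab_frame(name): name is "side" or "top"; returns the picture (420x560x3 uint8, red, green, blue); there is no depth.
- robot.calibration(name): a dict with "mtx" (3x3 intrinsics, pixels), "D" ([k1, k2, p1, p2, k3] as OpenCV has them; the pictures are not rectified), "world_to_cam" (4x4, takes a point from world to camera coordinates). Camera axes: x right, y up, looking along -z (the intrinsics and any distortion apply to the point x, -y, -z); pixel columns grow to the right and rows downward; lengths in mm; the calibration is good to about 2 mm. A picture is of the moment at which its call begins. calibration takes no time and is no camera call.
- robot.hand_in(): hands the job in; it is judged then, once.
The state is a dict: "clock": time; "q": joint angles; "joint_vel": joint speeds; "effort": joint torques, N m; "ee_pos": TCP position; "tool_rot": TCP orientation; "force": force on the tool from outside, world axes, zero at the start; "moment": the same for the moment, N m; "finger_gap": finger opening in mm; "gripper_force": force on a finger pad.
Only numpy, scipy, OpenCV 4.12 (cv2) and the standard library are available. Lean on these libraries where they do the work, as an engineer would, in place of code of your own. Each camera call takes 0.05 s, during which the arm holds its last target. There are 200 camera calls.

## Task

Slide the loose silver headphone amp home on the rack tray: push it back until its rear is against the tray's rear lip, and sideways until it stands close up against the blue preamp, square and with its front in line with the preamp's. Push it gently with the fingers only, never lifting or tipping it, and leave the other things lying about where they are.

Things in the scene. Friction and masses are not known exactly. Their poses are not given: they have to be found in the camera images.
- amp: The loose headphone amp: silver box 120 mm deep (x), 100 wide (y), 44 high with its 4 mm feet; 0.4 to 0.7 kg, takes 2 to 5 N to slide, momentarily up to 12 N at first touch. Black front plate at -x with one knob at mid-width, 18 mm across, 12 mm proud, 30 mm up; other faces flat. Origin: centre of the underside. Starts on the tray between preamp and DI box, pulled forward and a little askew.
- tray: Black steel 19-inch rack tray bolted to the desk, 250 mm deep (x), 440 wide (y), floor 3 mm thick, sides 30 mm high, front open between two 44 mm high ears. Origin: centre of the underside; x points from front to rear. Rear lip: 18 mm high, inner face at x = 122 mm, so the amp is home when its origin is at x = 62 mm here.
- preamp: Blue preamp fixed on the tray at its left or right (it varies), against the rear lip: 120 mm deep (x), 134 wide (y), 44 high, four knobs 12 mm proud on its front (-x). Origin: centre of the underside; axes parallel to the tray's. The amp touches its side when their origins are 117 mm apart along y.
- dibox: Black DI box fixed on the tray at the other side, against the rear lip: 120 mm deep (x), 60 wide (y), 44 high, a small red switch in front. Origin: centre of the underside; axes parallel to the tray's. The gap between it and the amp is about 45 to 85 mm at the start.
- tin: Closed flat tin of screws with a red lid, 47 x 64 x 17 mm, lying loose on top of the preamp towards its rear. Origin: centre of the underside. A bystander.
- tape: Roll of black tape, 64 mm across, 19 mm high, lying flat on the tray in front of the preamp. Origin: centre of the underside. A bystander.
- driver: Small screwdriver with an orange handle, 100 mm long, lying on the tray in front of the DI box, along the tray's depth. Origin about mid-length. A bystander.
- mug: White mug, 80 mm across, 92 mm high, on the desk to the left of the tray. A bystander.
- penpot: Black pen pot, 76 mm across, 95 mm high, with pens up to about 150 mm high, on the desk to the left of the tray. A bystander.
- drive: Grey and orange portable hard drive, 115 x 78 x 16 mm, on the desk to the right of the tray. A bystander.
Not all that is in view belongs to the job. Of the things like the amp, leave any that is purple, red or turquoise; of the rest the smaller one is meant.

How it is judged (in metres and radians):
At the end, for the whole second after the job is handed in: The amp stands flat and at rest on the tray, within 4 mm of touching the rear lip and within 4 mm of touching the preamp's side, square to the tray within 0.045 rad (2.6 degrees) (x of amp in the frame of tray above 0.058 m and y of amp in the frame of preamp between -0.121 and 0.121 m and angle between the x axis of amp and the x axis of tray, either way round below 0.045 rad and angle between amp's own z axis and vertical below 0.03 rad and height (world z) of amp below 0.006 m and linear speed of amp below 0.01 m/s).
It fails at once if the amp is lifted more than 10 mm off the tray (height (world z) of amp above 0.013 m).
It fails at once if the amp is tipped more than 0.12 rad (angle between amp's own z axis and vertical above 0.12 rad).
It fails at once if the amp is pushed harder than 60 N (contact force between amp and the fingers above 60 N).
It fails at once if one of the other loose things (tin, tape, screwdriver, mug, pen pot, hard drive) is moved more than 15 mm (distance of any of tin, tape, driver, mug, penpot, drive from where it was at the start of the episode above 0.015 m).
It also fails if it takes over 51 s, if anything falls off the work surface, if the arm or the gripper's body presses on something with over 40 N, if the wrist force passes 120 N, or if a joint passes its speed limit or range.

## Working session

There is one attempt and no reset: what is moved stays moved. The work goes in short steps, Python scripts to look and compute and a tool call to move; the robot and the scene stay as the last step left them, time stands still between calls to the robot, and variables do not carry over. Pictures are saved under pics/ and viewed, at most 10 in all, crops included, and the job is handed in when it is done.

Besides the shell and the picture viewer there is one more tool, called after "Emit:" in YAML: its name, and indented under it one key for each argument. move_arm: Moves the arm, as the interface text tells. Its arguments: {"type":"object","properties":{"motion":{"type":"array"},"newtons":{"type":"number"}},"required":["motion"]}

```bash
mkdir -p pics
cat > h.py <<'E'
import numpy as np, cv2
from workcell import robot
def grab(cam,name):
    im=robot.grab_frame(cam); cv2.imwrite(f'pics/{name}.png',im[:,:,::-1]); return im
def w(cam,pts,z):
    c=robot.calibration(cam);M=np.array(c["world_to_cam"]);out=[]
    zs=np.broadcast_to(z,len(pts))
    u=cv2.undistortPoints(np.array(pts,float).reshape(-1,1,2),np.array(c["mtx"]),np.array(c["D"],float)).reshape(-1,2)
    R=M[:3,:3];o=-R.T@M[:3,3]
    for (a,b),zz in zip(u,zs):
        d=R.T@np.array([a,-b,-1]);out.append(o+d*(zz-o[2])/d[2])
    return np.round(out,1)
def px(cam,P):
    c=robot.calibration(cam);M=np.array(c["world_to_cam"]);P=np.array(P,float)
    q=P@M[:3,:3].T+M[:3,3];q=q*[1,-1,-1]
    return np.round(cv2.projectPoints(q,np.zeros(3),np.zeros(3),np.array(c["mtx"]),np.array(c["D"],float))[0].reshape(-1,2),1)
E
python3 - <<'E'
from h import *
a=grab('top','t0');b=grab('side','s0')
s=robot.get_state();print(s)
for c in('top','side'):
    M=np.array(robot.calibration(c)["world_to_cam"]);print(c,-M[:3,:3].T@M[:3,3],-M[2,:3])
E
```

```text
{'clock': 0.1, 'q': array([ 1.26632954,  0.60005689, -0.00253854,  1.60000918,  0.00179008,
        0.94290972, -0.07977055]), 'joint_vel': array([ 0.00070745,  0.00054675,  0.00086282, -0.0009012 , -0.00025821,
        0.00108483,  0.00042809]), 'effort': array([ 5.48253956e-03, -7.66553378e+01,  1.50244385e+00, -2.52935404e+01,
       -5.22532035e-02,  1.35542682e-02,  6.05232412e-05]), 'ee_pos': array([ 163.59961795, -705.87072281,  217.85242799]), 'tool_rot': array([-3.14021725e+00,  1.23712781e-04,  2.27844940e-01]), 'force': array([-0.03959497,  0.01357721, -0.19961957]), 'moment': array([ 0.04671522, -0.00707782,  0.02779346]), 'gripper_force': 0.0, 'finger_gap': 92.89291802153966}
top [ 260.98386872   17.76477689 1373.48662615] [ 0.18745903  0.00412321 -0.98226377]
side [-13.63949418 911.85684876 717.49224402] [ 0.42323984 -0.73298466 -0.53254251]
```

View pics/t0.png

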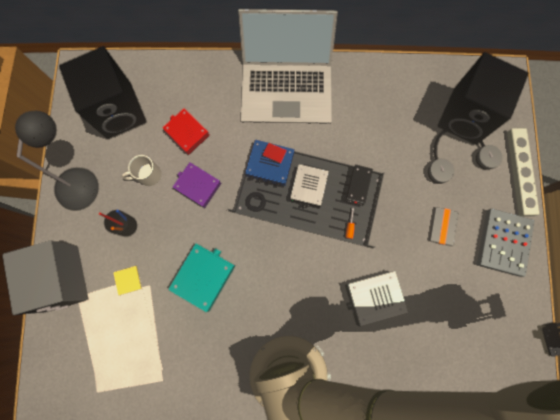

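View pics/s0.png

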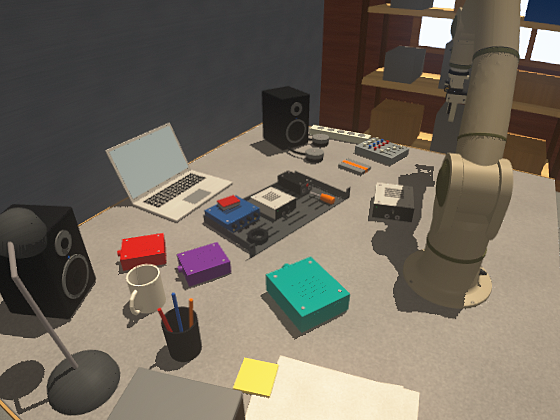

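Top view: the things like the amp are silver/white on the tray (310,185), a larger silver one on the desk (377,297), red (186,131), purple (197,185) and turquoise (202,277). I choose the one on the tray, which is the smaller silver one and sits between the blue preamp (270,162) and the DI box (359,184). Next is a close crop to check it.

Run:
```python
import cv2
im=cv2.imread('pics/t0.png')[130:255,225:390]
cv2.imwrite('pics/t0c.png',cv2.resize(im,(792,600),interpolation=cv2.INTER_CUBIC))
```

```text
(no output)
```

View pics/t0c.png

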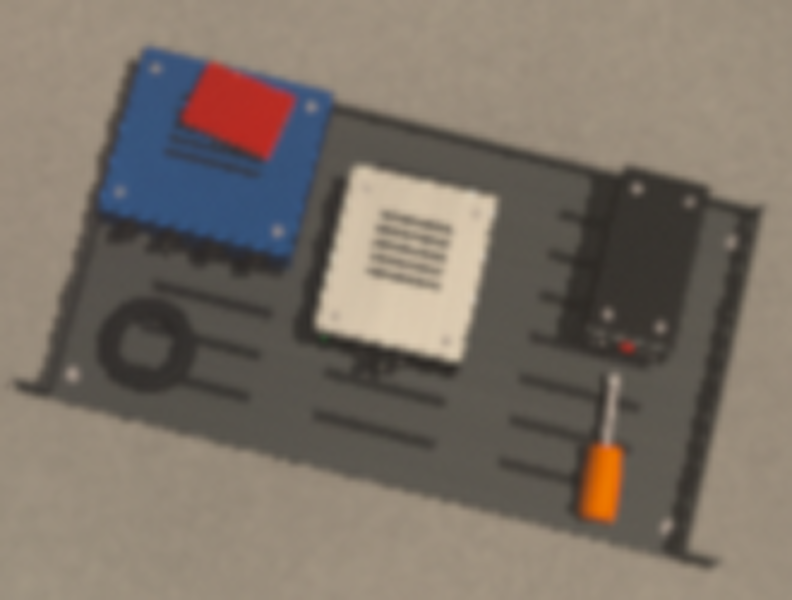

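The crop confirms it: a silver box with vent slots and its knob in front at crop (372,365), top corners about (353,165), (497,195), (462,360), (315,328). The preamp is on its left, with top corners (147,47), (332,94), (290,260), (97,208).

Run:
```python
from h import *
f=lambda L:[(225+(x+.5)/4.8-.5,130+(y+.5)/4.8-.5) for x,y in L]
for n,L in dict(pre=[(147,47),(332,94),(290,260),(97,208)],amp=[(353,165),(497,195),(462,360),(315,328)],di=[(626,168),(708,186),(668,350),(592,332)]).items():
    P=w('top',f(L),47)[:,:2]
    c=P.mean(0);dx=P[0]-P[3]+P[1]-P[2];dy=P[0]-P[1]+P[3]-P[2]
    print(n,P.tolist(),c,np.linalg.norm(dx)/2,np.linalg.norm(dy)/2,np.arctan2(dx[1],dx[0]),np.arctan2(-dy[0],dy[1]))
print(w('top',f([(147,345),(600,483),(330,103),(618,172),(760,208)]),[22,15,21,21,33]))
```

```text
pre [[743.1, 120.4], [711.4, -6.6], [594.5, 20.1], [628.4, 150.6]] [669.35   71.125] 119.24362666406957 132.86234417621873 -0.24091075105923718 -0.24945106850232399
amp [[661.3, -21.4], [642.0, -118.7], [528.2, -95.1], [548.2, 2.7]] [594.925 -58.125] 115.92982791326823 99.50942166448363 -0.20720745947817007 -0.19877514115833447
di [[662.6, -206.2], [651.0, -261.6], [537.3, -232.2], [548.6, -181.7]] [ 599.875 -220.425] 116.99626062400459 54.17384055058311 -0.2324365614034201 -0.21296273090329895
[[ 540.   115.9   22. ]
 [ 451.8 -190.7   15. ]
 [ 713.6   -5.8   21. ]
 [ 667.5 -205.    21. ]
 [ 640.2 -299.8   33. ]]
```

Emit:
move_arm:
  motion:
    - [[484, -575, 0, 26.6, 50], [484, -575, 0, 26.6, 50], [484, -575, 0, 26.6, 50], [484, -575, 0, 26.6, 50], [484, -575, 0, 26.6, 50], [484, -575, 0, 26.6, 50], [484, -575, 0, 26.6, 50], [484, -575, 0, 26.6, 50], [484, -575, 0, 26.6, 50], [484, -575, 0, 26.6, 50], [484, -575, 0, 26.6, 50], [484, -575, 0, 26.6, 50]]

```text
clock: 1.3
ee_pos: [436.9, -169.9, 218.6]
tool_rot: [3.142, -0.0, -0.237]
force: [1.3, -1.0, -0.1]
finger_gap: 50.1
gripper_force: 0.0
```

Emit:
move_arm:
  motion:
    - [[35, -146, 0, 0, 50], [35, -146, 0, 0, 50], [35, -146, 0, 0, 50], [35, -146, 0, 0, 50], [35, -146, 90, 0, 50], [35, -146, 90, 0, 50], [35, -146, 90, 0, 50], [35, -146, 90, 0, 50]]

```text
clock: 2.1
ee_pos: [504.2, -38.5, 128.7]
tool_rot: [3.141, 0.002, -0.237]
force: [-0.2, 0.1, 0.0]
finger_gap: 49.7
gripper_force: 0.0
```

Run:
```python
from h import *
grab('top','t1');b=grab('side','s1')
s=robot.get_state();print(s['clock'],s['ee_pos'],s['tool_rot'],s['force'])
A=cv2.imread('pics/t1.png')[130:255,225:390];B=cv2.imread('pics/s1.png')[150:270,190:355]
cv2.imwrite('pics/c1.png',np.hstack([cv2.resize(A,(400,300),interpolation=2),cv2.resize(B,(400,300),interpolation=2)]))
```

```text
2.2 [505.52754759 -38.52107047 130.26271638] [-3.14118253e+00 -1.98819449e-03 -2.37064831e-01] [-0.68107074  0.71636147  0.74667443]
```

View pics/c1.png

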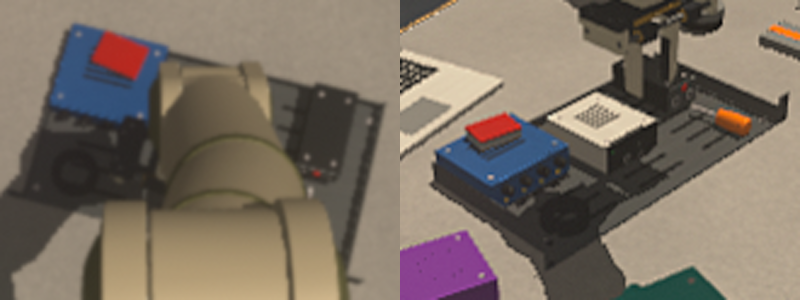

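The arm hides the amp in the top view. In the side view the fingers are in the air in front of it, as planned, and the amp is clear at right-crop (600,130). I'll go down in front of it.

Emit:
move_arm:
  motion:
    - [[0, -1, 40, 0, 50], [0, -1, 80, 0, 50], [0, -1, 100, 0, 50], [0, -1, 114, 0, 50], [0, -1, 114, 0, 50], [0, -1, 114, 0, 50]]

```text
clock: 2.8
ee_pos: [505.9, -37.3, 16.0]
tool_rot: [-3.141, -0.002, -0.237]
force: [-0.1, -0.3, -0.1]
finger_gap: 50.0
gripper_force: 0.0
```

Run:
```python
from h import *
grab('side','s2')
s=robot.get_state();print(s['clock'],s['ee_pos'],s['tool_rot'],s['force'])
B=cv2.imread('pics/s2.png')[150:270,190:355]
cv2.imwrite('pics/c2.png',cv2.resize(B,(792,576),interpolation=2))
```

```text
2.85 [505.9893545  -37.27895742  16.20481613] [-3.14101071e+00 -2.37765989e-03 -2.36745785e-01] [0.36250035 0.34002859 0.32401015]
```

View pics/c2.png

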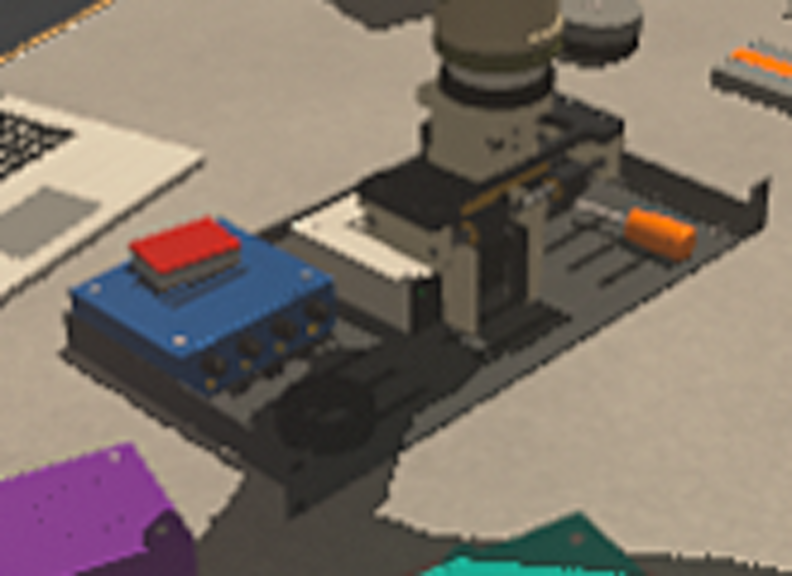

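The fingers stand right in front of the black front plate (crop 430,300), either side of the knob, and nothing is touching. I'll push slowly.

Emit:
move_arm:
  motion:
    - [[6, 0, 0, 0, 50], [12, 0, 0, 0, 50], [17, 0, 0, 0, 50], [21, 0, 0, 0, 50], [25, 0, 0, 0, 50], [29, 0, 0, 0, 50], [33, 0, 0, 0, 50], [37, 0, 0, 0, 50], [41, 0, 0, 0, 50], [45, 0, 0, 0, 50], [49, 0, 0, 0, 50], [53, 0, 0, 0, 50]]

```text
clock: 4.05
ee_pos: [557.0, -49.7, 14.5]
tool_rot: [-3.142, -0.0, -0.237]
force: [-1.8, 0.5, -1.4]
finger_gap: 50.1
gripper_force: 0.9
```

Emit:
move_arm:
  motion:
    - [[2, 0, 0, 0, 50], [4, 0, 0, 0, 50], [6, 0, 0, 0, 50], [7, 0, 0, 0, 50], [8, 0, 0, 0, 50]]

```text
clock: 4.55
ee_pos: [564.3, -51.4, 14.6]
tool_rot: [3.142, -0.0, -0.236]
force: [-0.9, 0.5, -1.7]
finger_gap: 50.3
gripper_force: 1.0
```

Emit:
move_arm:
  motion:
    - [[1, 0, 0, 0, 50], [2, 0, 0, 0, 50], [3, 0, 0, 0, 50], [4, 0, 0, 0, 50]]

```text
clock: 4.95
ee_pos: [568.2, -52.4, 14.6]
tool_rot: [3.142, 0.0, -0.236]
force: [-2.0, -0.4, -0.3]
finger_gap: 50.0
gripper_force: 0.9
```

Run:
```python
from h import *
grab('side','s3')
s=robot.get_state();print(s['clock'],s['ee_pos'],s['force'])
B=cv2.imread('pics/s3.png')[150:270,190:355]
cv2.imwrite('pics/c3.png',cv2.resize(B,(792,576),interpolation=2))
```

```text
5.0 [568.43512083 -52.39443653  14.62729173] [-1.2433547   0.53349015 -1.03366169]
```

View pics/c3.png

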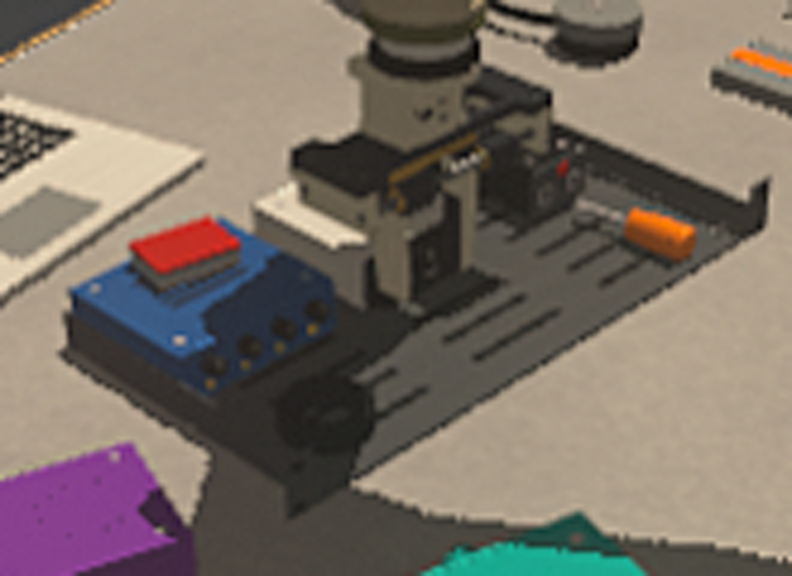

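The amp has moved back and its front is nearly in line with the preamp's. The fingers are on the front plate with the knob between them (crop 430,260). I'll keep on until the lip is felt.

Emit:
move_arm:
  motion:
    - [[1, 0, 0, 0, 50], [2, 0, 0, 0, 50], [3, 0, 0, 0, 50], [3, 0, 0, 0, 50]]

```text
clock: 5.4
ee_pos: [570.5, -52.9, 14.6]
tool_rot: [3.141, 0.001, -0.236]
force: [-4.2, 1.7, 1.8]
finger_gap: 50.1
gripper_force: 2.3
```

Emit:
move_arm:
  motion:
    - [[1, 0, 0, 0, 50], [2, 0, 0, 0, 50], [2, 0, 0, 0, 50]]

```text
clock: 5.7
ee_pos: [570.4, -52.9, 14.6]
tool_rot: [3.141, 0.005, -0.236]
force: [-9.5, 3.3, 7.5]
finger_gap: 50.0
gripper_force: 5.1
```

The amp stopped at the lip: tool x is -67.0 in the preamp frame against -67.5 expected, and the force is rising. I'll back off and lift.

Emit:
move_arm:
  motion:
    - [[-10, 0, 0, 0, 50], [-35, 0, 0, 0, 50], [-35, 0, -45, 0, 50], [-35, 0, -90, 0, 50], [-35, 0, -110, 0, 50], [-35, 0, -110, 0, 50], [-35, 0, -110, 0, 50]]

```text
clock: 6.4
ee_pos: [539.6, -45.4, 124.9]
tool_rot: [-3.141, -0.002, -0.237]
force: [-0.1, -0.6, 0.5]
finger_gap: 49.8
gripper_force: 0.0
```

Run:
```python
from h import *
s=robot.get_state();print(s['clock'],s['ee_pos'],s['tool_rot'],s['q'])
p=s['ee_pos'][:2];y=s['tool_rot'][2];d=np.array([615.2,-153.4])-p
print(d@[np.cos(y),np.sin(y)],d@[np.sin(y),-np.cos(y)])
```

```text
6.4 [539.59432894 -45.40101057 124.89533468] [-3.14108887e+00 -2.45467118e-03 -2.36552169e-01] [-0.02736758  0.51223548  0.0090732   2.1075362  -0.00868955  0.51935257
 -1.81927391]
98.80998802470748 87.27305129456835
```

Emit:
move_arm:
  motion:
    - [[99, 87, 0, -90, 50], [99, 87, 0, -90, 50], [99, 87, 0, -90, 50], [99, 87, 0, -90, 50], [99, 87, 0, -90, 50], [99, 87, 0, -90, 50], [99, 87, 0, -90, 50], [99, 87, 0, -90, 50], [99, 87, 0, -90, 50], [99, 87, 0, -90, 50], [99, 87, 0, -90, 50], [99, 87, 0, -90, 50]]

```text
clock: 7.6
ee_pos: [614.2, -153.0, 122.5]
tool_rot: [-3.139, -0.001, 1.335]
force: [-0.1, 0.1, -0.9]
finger_gap: 50.2
gripper_force: 0.0
```

Run:
```python
from h import *
grab('side','s4');grab('top','t4')
s=robot.get_state();print(s['clock'],s['ee_pos'],s['tool_rot'],s['q'][6])
A=cv2.imread('pics/t4.png')[130:255,225:390];B=cv2.imread('pics/s4.png')[150:270,190:355]
cv2.imwrite('pics/c4.png',np.hstack([cv2.resize(A,(400,300),interpolation=2),cv2.resize(B,(400,300),interpolation=2)]))
```

```text
7.7 [ 614.36050794 -152.99318386  123.18576823] [-3.13984803e+00 -7.61312561e-04  1.33179774e+00] -0.4727942286261408
```

View pics/c4.png

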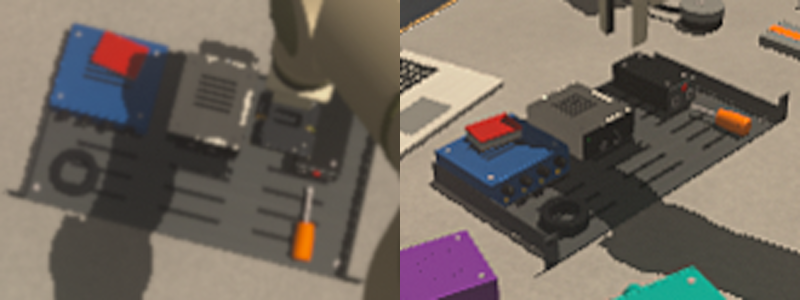

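The amp stands at the lip, with its front in line with the preamp's (left crop 205,150). The fingers hang over the gap to the DI box. I'll go down.

Emit:
move_arm:
  motion:
    - [[0, 0, 40, 0, 50], [0, 0, 75, 0, 50], [0, 0, 95, 0, 50], [0, 0, 106, 0, 50], [0, 0, 107, 0, 50], [0, 0, 107, 0, 50]]

```text
clock: 8.3
ee_pos: [615.2, -152.9, 18.0]
tool_rot: [3.141, -0.0, 1.334]
force: [-0.2, 0.1, 0.5]
finger_gap: 50.1
gripper_force: 0.0
```

Run:
```python
from h import *
s=robot.get_state();print(s['clock'],s['force'],s['tool_rot'])
d=s['ee_pos'][:2]-[669.35,71.1];print(s['ee_pos'],'preamp frame',d@[.972,-.234],d@[.234,.972])
```

```text
8.3 [-0.21392284  0.1126299   0.54126172] [ 3.14118154e+00 -1.18743174e-04  1.33399856e+00]
[ 615.20063634 -152.88591555   17.96843412] preamp frame -0.22047723584865508 -230.38526101229465
```

Emit:
move_arm:
  motion:
    - [[5, 0, 0, 0, 50], [10, 0, 0, 0, 50], [15, 0, 0, 0, 50], [20, 0, 0, 0, 50], [24, 0, 0, 0, 50], [28, 0, 0, 0, 50], [32, 0, 0, 0, 50], [36, 0, 0, 0, 50], [40, 0, 0, 0, 50], [43, 0, 0, 0, 50], [46, 0, 0, 0, 50], [48, 0, 0, 0, 50]]

```text
clock: 9.5
ee_pos: [625.9, -107.1, 17.7]
tool_rot: [-3.142, 0.001, 1.334]
force: [-2.5, -5.1, 4.9]
finger_gap: 49.9
gripper_force: 2.8
```

Emit:
move_arm:
  motion:
    - [[1, 0, 0, 0, 50], [2, 0, 0, 0, 50], [3, 0, 0, 0, 50], [4, 0, 0, 0, 50]]

```text
clock: 9.9
ee_pos: [626.9, -103.3, 17.7]
tool_rot: [3.142, 0.001, 1.334]
force: [-1.4, -5.6, 3.8]
finger_gap: 49.7
gripper_force: 2.6
```

Emit:
move_arm:
  motion:
    - [[1, 0, 0, 0, 50], [2, 0, 0, 0, 50], [2, 0, 0, 0, 50]]

```text
clock: 10.2
ee_pos: [627.5, -101.0, 17.7]
tool_rot: [3.142, 0.001, 1.334]
force: [-1.4, -3.5, 3.2]
finger_gap: 50.3
gripper_force: 2.3
```

Emit:
move_arm:
  motion:
    - [[1, 0, 0, 0, 50], [2, 0, 0, 0, 50], [3, 0, 0, 0, 50], [3, 0, 0, 0, 50]]

```text
clock: 10.6
ee_pos: [627.5, -100.3, 17.6]
tool_rot: [-3.141, 0.003, 1.332]
force: [-3.2, -9.2, 6.0]
finger_gap: 50.0
gripper_force: 5.1
```

Emit:
move_arm:
  motion:
    - [[1, 0, 0, 0, 50], [2, 0, 0, 0, 50], [2, 0, 0, 0, 50]]

```text
clock: 10.9
ee_pos: [627.4, -100.3, 17.6]
tool_rot: [-3.14, 0.006, 1.332]
force: [-3.9, -14.9, 7.7]
finger_gap: 50.1
gripper_force: 7.5
```

The amp is held by the preamp: the force is rising with no motion, within 2 mm of where I expected. I'll back off, lift, clear the view and look.

Emit:
move_arm:
  motion:
    - [[-10, 0, 0, 0, 50], [-28, 0, 0, 0, 50], [-28, 0, -45, 0, 50], [-28, 0, -90, 0, 50], [-28, 0, -130, 0, 50], [-60, 0, -150, 0, 50], [-110, 0, -150, 0, 50], [-160, 0, -150, 0, 50], [-210, 0, -150, 0, 50], [-260, 0, -150, 0, 50], [-300, 0, -150, 0, 50], [-300, 0, -150, 0, 50]]

```text
clock: 12.1
ee_pos: [555.6, -394.1, 166.5]
tool_rot: [-3.141, 0.002, 1.326]
force: [-0.9, -0.8, -0.5]
finger_gap: 50.2
gripper_force: 0.0
```

Run:
```python
from h import *
grab('side','s5');grab('top','t5')
im=cv2.imread('pics/t5.png')[130:255,225:390]
cv2.imwrite('pics/t5c.png',cv2.resize(im,(792,600),interpolation=cv2.INTER_CUBIC))
```

```text
(no output)
```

View pics/t5c.png

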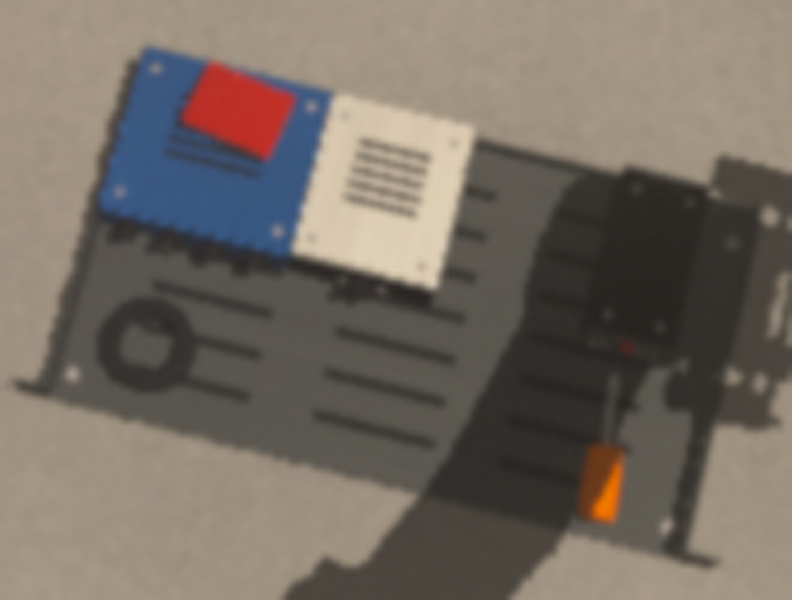

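The amp is flush against the preamp's side along the seam (332,94)–(292,257). Its rear edge runs on in line to (476,128) and its front to (438,292), so it is square. Tin, tape and screwdriver haven't moved. Handing in.

```bash
python3 -c "
from workcell import robot
print(robot.hand_in())"
```

```text
the job is handed in; nothing more can be done
None
```

The silver headphone amp is home: rear against the lip, close up against the blue preamp and square to it, other things left where they were; handed in at about 12 s, result not reported back.

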